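# Reset a telescoping ring light over the specimen

### The job

The ring light must sit over the orange specimen puck. Pinch in the boom's two spring buttons and slide the boom tube outward or inward, whichever way the orange puck lies, until both buttons snap out through the hole in the next blue collar; then push or pull it lightly along the boom (about 10 N) for a moment to be sure that it is locked, and let go. Never force the tube against its buttons, and leave the pucks and everything else where they are.

Things in the scene. Friction and masses are not known exactly. Their poses are not given: they have to be found in the camera images.
- stand: Grey base plate (120 x 420 x 12 mm, fixed) with an aluminium post and a level telescoping boom. Origin on the table right below the spring buttons; z up; y along the boom towards the ring light (outward), x across it. Plate y = -205 to +215 mm; post at y = -150 mm, its black clamp head 173 mm high; boom axis 150 mm above the table.
- button_spot (a point): Fixed point on the boom's axis midway between the two spring buttons, 150 mm above the table; it does not move with the tube. The brass buttons sit on a fixed dark steel bar inside the tube.
- tube: The boom's sliding tube, 30 x 30 mm outside, walls 2 mm: bare aluminium with a blue collar clamped on each end. Origin on its axis at its middle hole; axes as the stand's; tube and collars run from about y = -70 to +70 mm. Side walls (x = -15, +15 mm) have 14 mm holes: the middle one, where the buttons are at the start, and one in each collar, 36 to 54 mm from it. Drag about 2 N.
- extension (a joint): How far the tube has slid, m: 0 at the start (middle holes on the buttons), positive outward (away from the post). The buttons reach a collar's hole somewhere between 0.036 and 0.054 outward, or -0.036 and -0.054 inward: collars are clamped on differently each time and are not measured, so feel for the snap. Locked, the tube still has 2 mm of play either way.
- button_front (a joint): Brass round-nosed spring button, 10 mm wide, on the stand's -x side. Travel in m: 0 = out, nose 5 mm proud of the tube; 0.005 = flush (about 2 N); 0.007 = under the wall. Pinched flush by pads across the tube (30 mm apart), which so grip the tube too; a push along the tube of 6 to 14 N then rides the wall over both noses. Locked, more than 18 N along the tube is too much.
- button_back (a joint): The same button on the +x side of the stand. A pinch of about 25 N presses both in and carries the tube along without slipping.
- lamp (a point): Centre of the black ring light (72 mm outside diameter, its underside 120 mm above the table), at its underside; carried by the tube, 120 mm beyond the tube's origin along y.
- specimen_center (a point): Centre of the orange specimen puck (32 mm diameter, 18 mm high, loose on the base plate). It stands below the light's path, 45 mm outward or 45 mm inward of the light's starting place; locked in that collar's hole, the light is over it to within 13 mm.
- blank_center (a point): Centre of the white blank puck of the same size, 45 mm to the other side.
- slide_box: Blue open slide box 90 x 160 x 35 mm. Bystander.
- beaker: Glass beaker 70 mm wide, 90 mm high. Bystander.
- wash_bottle: White bottle with a red cap, 64 mm wide, 170 mm high. Bystander.
- dishes: Two stacked glass dishes, 90 mm wide, 28 mm high. Bystander.
- pen: Black pen, 130 mm long. Bystander.
- sample_case: Grey sample case 120 x 100 x 50 mm. Bystander.

How it is judged:
On the way, in this order (a step that is already met when the one before it is completed fails the run):
1. both buttons are pushed in and the tube has left its hole (value of joint each of button_front, button_back above 0.005 m and (value of joint extension above 0.012 m or value of joint extension below -0.012 m)), for 0.05 s.
2. both buttons have snapped out through the next hole, with the light over the specimen and the tube not pushed hard against them (horizontal distance between lamp and specimen_center below 0.015 m and value of joint each of button_front, button_back below 0.0015 m and contact force between tube and stand below 4 N), for 0.03 s.
3. the locked tube is pushed or pulled along the boom with more than 5 N, and the buttons hold it (horizontal distance between lamp and specimen_center below 0.015 m and value of joint each of button_front, button_back below 0.0015 m and contact force between tube and stand above 5 N), for 0.2 s.
At the end, for the whole second after the job is handed in: The light's centre is within 15 mm of the orange puck's centre as seen from above, both buttons are out through the hole (within 1.5 mm of fully out), and the tube is let go and at rest (horizontal distance between lamp and specimen_center below 0.015 m and value of joint each of button_front, button_back below 0.0015 m and linear speed of tube below 0.01 m/s); the robot touches nothing.
It fails at once if the tube is forced against its buttons with more than 18 N (contact force between tube and stand above 18 N).
It fails at once if a puck is moved by more than 5 mm (distance of any of specimen_center, blank_center from where it was at the start of the episode above 0.005 m).
It fails at once if a bystander is moved by more than 20 mm (distance of any of slide_box, beaker, wash_bottle, dishes, pen, sample_case from where it was at the start of the episode above 0.02 m).
It also fails if it takes over 67 s, if anything falls off the work surface, if the arm or the gripper's body presses on something with over 40 N, if the wrist force passes 120 N, or if a joint passes its speed limit or range.

### The arm

A 7-joint arm with a two-finger parallel gripper is mounted at the origin on the work surface. World frame = base frame: x ahead of the robot, y to its left, z up, the work surface at z = 0. Lengths are in m, angles in rad, forces in N, time in s.
With the tool pointing down it reaches from about 0.4 to 0.875 m from the base axis. Payload 4.4 kg.
Tool frame: the origin (TCP) lies at the very end of the fingers, on their centre line; the grasp point (between the pads) lies 19 mm behind it (ctrl.grasp_offset is the distance from the TCP to the grasp point, in m); z points along the fingers, x is the direction in which the jaws open and shut, and the axes are right-handed (so a half turn about z gives the same grasp; the last joint's range is limited). The gripper opens to 85 mm and grips with 20 to 120 N. Pads are 22 mm wide; open, the fingers measure 114 mm over their backs; the gripper's body (76 mm by 85 mm) begins 54 mm behind the grasp point. The pads swing forward as they close: fully open they stand 13 mm farther back than shut.
Start: joints at [-1.225, 0.628, 0.038, 1.517, -0.027, 0.996, -0.02], TCP at [0.26, 0.596, 0.231] pointing down, gripper open.
Joint ranges: [-3.06, 3.06], [-0.37, 2.12], [-1.25, 1.32], [0.18, 2.47], [-1.1, 4.24], [0.23, 1.98], [-2.94, 2.94]. Speed limits (rad/s): [2.57, 2.57, 3.14, 3.14, 3.14, 3.14, 3.14].

### API

Orientations are given as a 3x3 rotation matrix whose columns are the frame's x, y, z axes.
In Python, from rig import ctrl gives the robot as it stands. The module is installed in compiled form; this text tells all that it offers.
- The arm moves only by the tool apply_moves, never from a script. Its argument "rows" is a list of rows, each an object with "xyz": the shift along the tool's x, y, z in mm, a list of three; "angular": the turn, a rotation vector about the tool's x, y, z in degrees, a list of three; "gripper": the opening, from -1 (shut) to 1 (fully open). In form: [{"xyz": [tx, ty, tz], "angular": [rx, ry, rz], "gripper": gripper}, ...]. A call has 1 to 5 rows; each row shifts and turns the pose as measured when the row begins, along the tool's axes as they then stand; what a row does not reach is not made up. A row lasts 1/12 s, in which the tool goes at most 41.7 mm and 7.16 degrees, less where a joint would pass 70% of its speed; a pose out of reach is approached as far as the arm can. A call with a gripper value outside its range is refused whole. The fingers move at their own pace and stop on an object; the grip force is fixed at half the most. Time passes only in rows, so rows that do not move let the fingers close. It gives the time, the measured TCP pose, the force and the opening at its end, in the units of the state.
- ctrl.get_obs(): the state, without advancing time (a new reading comes with each control period).
- ctrl.grab_frame(name): name is "scene" or "top" or "wrist"; returns the picture (400x640x3 uint8, red, green, blue); there is no depth.
- ctrl.calibration(name): a dict with "vertical_fov" (degrees; the focal length in pixels is half the picture's height over the tangent of half this angle, whatever the lens; pixels are square), "cx", "cy" (the principal point, pixels), "k1" (the pictures are not rectified: a ray, as slopes to the right and down, at radius r is drawn at 1 + k1 r^2 times it, then the intrinsics apply), "R" (3x3) and "t" (3): a world point X has camera coordinates R X + t; the wrist camera has in their place "hand_eye" (4x4, takes a point from camera to tool coordinates, whose origin is the TCP and whose axes are the tool frame's). Camera axes: x right, y down, z forward; pixel columns grow to the right and rows downward; lengths in m; the calibration is good to about 2 mm. A picture is of the moment at which its call begins: read the wrist's pose just before it. calibration takes no time and is no camera call.
- ctrl.sign_off(): hands the job in, once; it reports no verdict.
The state is a dict: "t": time; "joint_positions": joint angles; "joint_velocities": joint speeds; "joint_torque": joint torques, N m; "tcp_pos": TCP position; "orientation": TCP orientation; "force": force on the tool from outside, world axes, zero at the start; "moment": the same for the moment, N m; "opening": opening from 0.0 (shut) to 1.0 (fully open).
Only numpy, scipy, OpenCV 4.12 (cv2) and the standard library are available. Lean on these libraries where they do the work, as an engineer would, in place of code of your own. Each camera call takes 0.05 s, during which the arm holds its last target. There are 200 camera calls.

## Working session

There is one attempt and no reset: what is moved stays moved. The work goes in short steps, Python scripts to look and compute and a tool call to move; the robot and the scene stay as the last step left them, time stands still between calls to the robot, and variables do not carry over. Pictures are saved under pics/ and viewed, about 8 in all and at most 12, crops included, and the job is handed in when it is done.

Besides the shell and the picture viewer there is one more tool, called by a JSON object that holds its "method" and its "body". apply_moves: Moves the arm, as the interface text tells. Its arguments: {"type":"object","properties":{"rows":{"type":"array","items":{"type":"object","properties":{"xyz":{"type":"array","items":{"type":"number"}},"angular":{"type":"array","items":{"type":"number"}},"gripper":{"type":"number"}}}}},"required":["rows"]}

```bash
mkdir -p pics; cat > h.py <<'E'
import numpy as np, cv2
from rig import ctrl
def snap(n,f):
    im=ctrl.grab_frame(n); cv2.imwrite('pics/'+f,im[:,:,::-1]); return im
def ray(n,u,v,obs=None):
    c=ctrl.calibration(n); f=200/np.tan(np.radians(c['vertical_fov'])/2)
    d=np.array([(u-c['cx'])/f,(v-c['cy'])/f]); s=d.copy()
    for _ in range(20): s=d/(1+c['k1']*(s@s))
    r=np.array([s[0],s[1],1])
    if n=='wrist':
        H=np.array(c['hand_eye']); Rt=np.array(obs['orientation']); p=np.array(obs['tcp_pos'])
        return p+Rt@H[:3,3], Rt@H[:3,:3]@r
    R=np.array(c['R']); t=np.array(c['t']); return -R.T@t, R.T@r
def onz(n,u,v,z,obs=None):
    o,d=ray(n,u,v,obs); return o+d*(z-o[2])/d[2]
E
python3 - <<'E'
from h import *
o=ctrl.get_obs(); print(o['t'],o['tcp_pos'],np.round(o['orientation'],3),o['opening'])
a=snap('scene','s1.png'); b=snap('top','t1.png')
for n in('scene','top'):print(n,{k:np.round(v,3) for k,v in ctrl.calibration(n).items()})
E
```

```text
0.0 [0.25991936 0.5951075  0.23041318] [[ 0.4    0.916 -0.001]
 [ 0.916 -0.4   -0.002]
 [-0.002  0.    -1.   ]] 1.0057672299002967
scene {'vertical_fov': np.float64(53.118), 'cx': np.float64(320.393), 'cy': np.float64(192.865), 'k1': np.float64(-0.066), 'R': array([[ 0.763,  0.647, -0.002],
       [ 0.563, -0.665, -0.49 ],
       [-0.318,  0.373, -0.872]]), 't': array([-0.474, -0.305,  1.391])}
top {'vertical_fov': np.float64(54.12), 'cx': np.float64(316.533), 'cy': np.float64(199.406), 'k1': np.float64(-0.021), 'R': array([[-0.023, -1.   ,  0.015],
       [-0.995,  0.021, -0.098],
       [ 0.098, -0.017, -0.995]]), 't': array([-0.003,  0.604,  1.167])}
```

View pics/t1.png

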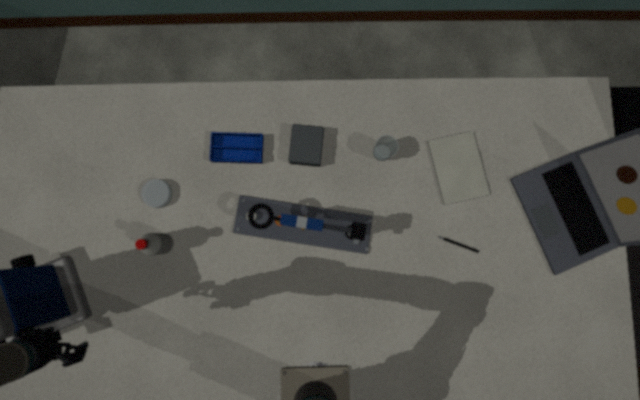

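View pics/s1.png

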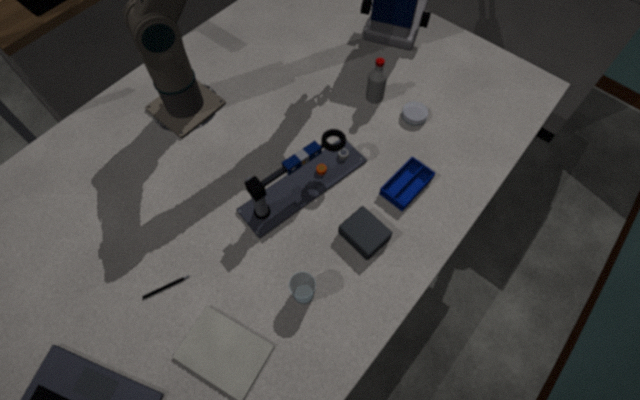

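The top view shows the stand plate with ring light at (261,215), blue collars around (288,221) and (316,225), and the clamp head at (355,232). The scene view shows the orange puck at (321,170), post side of the ring, and the white one at (344,156), so the tube has to go inward. Next I measure.

```bash
python3 - <<'E'
from h import *
im=cv2.imread('pics/t1.png'); hsv=cv2.cvtColor(im,cv2.COLOR_BGR2HSV)
m=cv2.inRange(hsv,(100,120,40),(130,255,255)); m[:185]=0;m[260:]=0;m[:,:230]=0;m[:,380:]=0
n,l,s,c=cv2.connectedComponentsWithStats(m)
for i in range(1,n):
    if s[i,4]>15: print('collar',s[i],c[i],onz('top',*c[i],.165))
plate=[onz('top',u,v,.012) for u,v in((239,196),(374,213),(369,253),(234,236))]
print(np.round(plate,3)); ce=np.mean(plate,0); d=(plate[0]+plate[3]-plate[1]-plate[2])[:2]; d/=np.linalg.norm(d)
print('len',np.linalg.norm(plate[0]-plate[1]),np.linalg.norm(plate[0]-plate[3]))
print('dir',d,np.degrees(np.arctan2(d[1],d[0])),'origin',ce[:2]-.005*d)
m=cv2.inRange(hsv,(5,120,60),(22,255,255)); m[:185]=0;m[260:]=0
ys,xs=np.nonzero(m[:,230:380]); print('orange top',xs.mean()+230,ys.mean(),len(xs))
print('ring',onz('top',261,215,.13),'head',onz('top',355,231,.173))
s=cv2.imread('pics/s1.png'); hs=cv2.cvtColor(s,cv2.COLOR_BGR2HSV)
m=cv2.inRange(hs,(5,120,60),(22,255,255)); ys,xs=np.nonzero(m[150:190,300:340]); 
print('orange',onz('scene',xs.mean()+300,ys.mean()+150,.023),'white',onz('scene',344,156,.023),'ring',onz('scene',334,140,.13))
cv2.imwrite('pics/c1.png',np.hstack([cv2.resize(im[185:265,225:385],(640,320),interpolation=cv2.INTER_CUBIC)]))
E
```

```text
collar [280 214  16  13 160] [288.075   219.69375] [0.53723589 0.06381746 0.165     ]
collar [307 217  17  14 174] [314.82183908 223.8045977 ] [ 0.52458189 -0.00795134  0.165     ]
[[ 0.621  0.223  0.012]
 [ 0.559 -0.194  0.012]
 [ 0.437 -0.174  0.012]
 [ 0.498  0.239  0.012]]
len 0.42164598434387035 0.12409788747180503
dir [0.14681109 0.98916455] 81.55783038836512 origin [0.52822163 0.01865417]
orange top 277.1111111111111 221.66666666666666 18
ring [0.55363148 0.14088467 0.13      ] head [ 0.50268306 -0.11477673  0.173     ]
orange [0.54191464 0.09712554 0.023     ] white [0.56730393 0.17923328 0.023     ] ring [0.55232742 0.14320012 0.13      ]
```

View pics/c1.png

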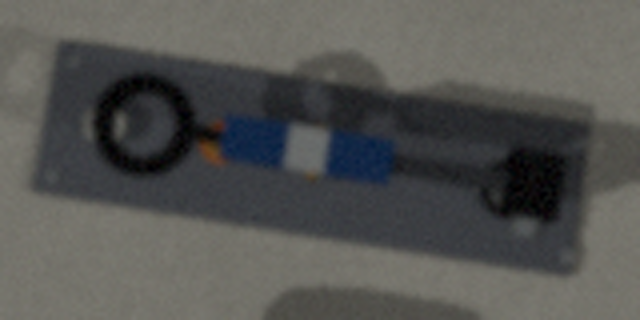

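Orange lies inward (crop: orange between the ring and the collar, white just under the ring's outer edge). Stand origin is about (0.53, 0.025), boom yaw about 80–81°. I move above it.

{"method": "apply_moves", "body": {"rows": [{"xyz":[-15,17,-20],"angular":[0,0,0],"gripper":1},{"xyz":[-22,25,-15],"angular":[0,0,0],"gripper":1},{"xyz":[-22,25,-10],"angular":[0,0,0],"gripper":1},{"xyz":[-22,25,0],"angular":[0,0,0],"gripper":1},{"xyz":[-22,25,0],"angular":[0,0,0],"gripper":1}]}}

```text
t: 0.52
tcp_pos: [0.3206, 0.4562, 0.2725]
orientation: [[0.386, 0.923, -0.007], [0.923, -0.386, -0.003], [-0.005, -0.006, -1.0]]
force: [-0.0, 0.2, 0.3]
opening: 1.002
```

{"method": "apply_moves", "body": {"rows": [{"xyz":[-22,25,0],"angular":[0,0,0],"gripper":1},{"xyz":[-22,25,0],"angular":[0,0,0],"gripper":1},{"xyz":[-22,25,0],"angular":[0,0,0],"gripper":1},{"xyz":[-22,25,0],"angular":[0,0,0],"gripper":1},{"xyz":[-22,25,0],"angular":[0,0,0],"gripper":1}]}}

```text
t: 0.93
tcp_pos: [0.3949, 0.2983, 0.2718]
orientation: [[0.384, 0.923, -0.008], [0.923, -0.384, -0.004], [-0.007, -0.006, -1.0]]
force: [1.4, -0.1, 0.2]
opening: 1.002
```

{"method": "apply_moves", "body": {"rows": [{"xyz":[-22,25,0],"angular":[0,0,0],"gripper":1},{"xyz":[-22,25,0],"angular":[0,0,0],"gripper":1},{"xyz":[-22,25,0],"angular":[0,0,0],"gripper":1},{"xyz":[-22,25,0],"angular":[0,0,0],"gripper":1},{"xyz":[-22,25,0],"angular":[0,0,0],"gripper":1}]}}

```text
t: 1.35
tcp_pos: [0.4691, 0.1402, 0.271]
orientation: [[0.383, 0.924, -0.011], [0.924, -0.383, -0.005], [-0.008, -0.008, -1.0]]
force: [0.3, 0.0, 0.4]
opening: 1.001
```

{"method": "apply_moves", "body": {"rows": [{"xyz":[0,0,0],"angular":[0,0,7],"gripper":1},{"xyz":[0,0,0],"angular":[0,0,7],"gripper":1},{"xyz":[0,0,0],"angular":[0,0,7],"gripper":1},{"xyz":[0,0,0],"angular":[0,0,7],"gripper":1},{"xyz":[0,0,0],"angular":[0,0,7],"gripper":1}]}}

```text
t: 1.77
tcp_pos: [0.4724, 0.1261, 0.27]
orientation: [[0.853, 0.521, -0.011], [0.521, -0.853, -0.01], [-0.015, 0.003, -1.0]]
force: [0.5, 0.1, 0.9]
opening: 0.999
```

{"method": "apply_moves", "body": {"rows": [{"xyz":[0,0,0],"angular":[0,0,7],"gripper":1},{"xyz":[0,0,0],"angular":[0,0,7],"gripper":1},{"xyz":[0,0,0],"angular":[0,0,7],"gripper":1},{"xyz":[0,0,0],"angular":[0,0,7],"gripper":1},{"xyz":[0,0,0],"angular":[0,0,7],"gripper":1}]}}

```text
t: 2.18
tcp_pos: [0.471, 0.1252, 0.2687]
orientation: [[0.997, -0.076, -0.015], [-0.076, -0.997, -0.011], [-0.014, 0.012, -1.0]]
force: [1.1, 0.1, -1.3]
opening: 1.0
```

{"method": "apply_moves", "body": {"rows": [{"xyz":[18,20,0],"angular":[0,0,5],"gripper":1},{"xyz":[20,20,0],"angular":[0,0,0],"gripper":1},{"xyz":[18,20,0],"angular":[0,0,0],"gripper":1},{"xyz":[12,15,0],"angular":[0,0,0],"gripper":1},{"xyz":[0,0,0],"angular":[0,0,0],"gripper":1}]}}

```text
t: 2.6
tcp_pos: [0.5275, 0.0412, 0.2667]
orientation: [[0.986, -0.164, -0.019], [-0.165, -0.986, -0.012], [-0.017, 0.015, -1.0]]
force: [0.3, -0.5, -0.2]
opening: 0.996
```

```bash
python3 - <<'E'
from h import *
import pickle
o=ctrl.get_obs(); pickle.dump(o,open('o2.pkl','wb')); snap('wrist','w2.png')
print(o['t'],o['tcp_pos'],np.round(o['orientation'],3),np.round(o['joint_positions'],2)); print(ctrl.calibration('wrist'))
E
```

```text
2.6 [0.52752608 0.04124562 0.26669324] [[ 0.986 -0.164 -0.019]
 [-0.165 -0.986 -0.012]
 [-0.017  0.015 -1.   ]] [-0.45  0.46  0.47  1.8  -0.23  0.96 -0.06]
{'vertical_fov': 68.40997637136323, 'cx': 320.22183240658205, 'cy': 197.24161982793072, 'k1': -0.039864589144515815, 'hand_eye': array([[ 9.99998885e-01,  1.48328010e-03,  1.70183813e-04,
        -1.10843204e-03],
       [-1.45833750e-03,  9.45985352e-01,  3.24206087e-01,
        -8.48648874e-02],
       [ 3.19897045e-04, -3.24205974e-01,  9.45986461e-01,
        -1.42306332e-01],
       [ 0.00000000e+00,  0.00000000e+00,  0.00000000e+00,
         1.00000000e+00]])}
```

View pics/w2.png

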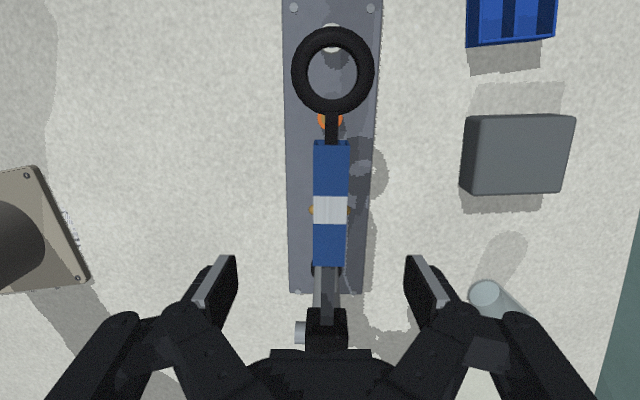

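The wrist view shows the boom nearly vertical: ring at (333,71), brass buttons at (312,210) and (348,210), collars from row 140 to 266.

```bash
python3 - <<'E'
from h import *
import pickle
o=pickle.load(open('o2.pkl','rb'))
im=cv2.imread('pics/w2.png'); hsv=cv2.cvtColor(im,cv2.COLOR_BGR2HSV)
m=cv2.inRange(hsv,(10,90,60),(30,255,255))
n,l,s,c=cv2.connectedComponentsWithStats(m)
B=[]
for i in range(1,n):
    if s[i,4]>6:
        print(s[i],c[i])
        if 195<c[i][1]<225: B.append(onz('wrist',*c[i],.150,o))
b=np.mean(B,0); print('B',B,b)
m=cv2.inRange(hsv,(100,100,40),(130,255,255)); m[:,:300]=0;m[:,360:]=0
rows=[y for y in range(145,262) if m[y].sum()>255*25]
P=[onz('wrist',np.nonzero(m[y])[0].mean(),y,.165,o)[:2] for y in rows]
P=np.array(P); d=np.linalg.svd(P-P.mean(0))[2][0]; d*=np.sign(d[1]); print('dir',d,np.degrees(np.arctan2(d[1],d[0])))
print('ring',onz('wrist',333,71,.13,o),'collar mid',P.mean(0), 'ends',P[0],P[-1])
R=np.array(o['orientation']); print('delta tool mm', R.T@(b-o['tcp_pos'])*1e3)
E
```

```text
[317 113   8  16  93] [321.10752688 120.21505376]
[338 115   5  11  37] [339.51351351 119.43243243]
[309 205   4   9  30] [310.73333333 209.        ]
[347 206   3   9  22] [347.86363636 209.86363636]
B [array([0.51284842, 0.02592869, 0.15      ]), array([0.54734624, 0.01957179, 0.15      ])] [0.53009733 0.02275024 0.15      ]
dir [0.17590336 0.98440744] 79.86876738520456
ring [0.55229862 0.14308092 0.13      ] collar mid [0.53231707 0.0352228 ] ends [0.54101334 0.08520802] [ 0.52155173 -0.02336254]
delta tool mm [  7.52225422  16.10624822 116.83324953]
```

{"method": "apply_moves", "body": {"rows": [{"xyz":[7,10,0],"angular":[0.9,1.0,0.6],"gripper":1},{"xyz":[0,5,10],"angular":[0,0,0],"gripper":1},{"xyz":[0,0,10],"angular":[0,0,0],"gripper":1},{"xyz":[0,0,0],"angular":[0,0,0],"gripper":1}]}}

```text
t: 2.98
tcp_pos: [0.5285, 0.0309, 0.2439]
orientation: [[0.985, -0.17, -0.004], [-0.17, -0.985, 0.006], [-0.005, -0.005, -1.0]]
force: [-1.0, 0.2, -0.6]
opening: 1.0
```

```bash
cat > st.py <<'E'
from h import *
o=ctrl.get_obs(); R=np.array(o['orientation']); y=np.array([.1759,.9844,0]); x=np.array([.9844,-.1759,0])
p=np.array(o['tcp_pos']); q=p-[.5301,.0228,0]
print('t',round(o['t'],2),'stand x,y mm',q@x*1e3,q@y*1e3,'z',p[2]*1e3,'F x,y,z',np.round([o['force']@x,o['force']@y,o['force'][2]],1),'open',round(o['opening'],3))
print('yaw err deg',np.degrees(np.arctan2(R[1,0],R[0,0]))+10.13,'tilt in tool (wx,wy deg)',np.degrees([R[2,1],-R[2,0]]))
E
python3 st.py
```

```text
t 2.98 stand x,y mm -2.990151599128221 7.676656041242193 z 243.87342950185672 F x,y,z [-1.   0.  -0.6] open 1.0
yaw err deg 0.3240766668982502 tilt in tool (wx,wy deg) [-0.27966208  0.28164656]
```

{"method": "apply_moves", "body": {"rows": [{"xyz":[3,5,20],"angular":[-0.3,0.3,0.3],"gripper":1},{"xyz":[0,0,20],"angular":[0,0,0],"gripper":1},{"xyz":[0,0,20],"angular":[0,0,0],"gripper":1},{"xyz":[0,0,0],"angular":[0,0,0],"gripper":1}]}}

```text
t: 3.32
tcp_pos: [0.5283, 0.0309, 0.1813]
orientation: [[0.986, -0.169, -0.003], [-0.169, -0.986, 0.003], [-0.003, -0.002, -1.0]]
force: [-0.3, 0.9, -0.0]
opening: 1.001
```

```bash
python3 st.py
```

```text
t 3.32 stand x,y mm -3.212710019503722 7.638084174493489 z 181.30557976974694 F x,y,z [-0.5  0.8 -0. ] open 1.001
yaw err deg 0.38882626524645936 tilt in tool (wx,wy deg) [-0.12359597  0.16768824]
```

{"method": "apply_moves", "body": {"rows": [{"xyz":[4,5,15],"angular":[0,0,0.4],"gripper":1},{"xyz":[1,1,15],"angular":[0,0,0],"gripper":1},{"xyz":[1,1,15],"angular":[0,0,0],"gripper":1},{"xyz":[0,0,6],"angular":[0,0,0],"gripper":1},{"xyz":[0,0,0],"angular":[0,0,0],"gripper":1}]}}

```text
t: 3.73
tcp_pos: [0.5324, 0.0286, 0.1306]
orientation: [[0.986, -0.169, -0.004], [-0.169, -0.986, 0.006], [-0.005, -0.005, -1.0]]
force: [-0.0, -0.6, -0.4]
opening: 0.997
```

```bash
python3 st.py; python3 -c "
from h import *
snap('wrist','w3.png')"
```

```text
t 3.73 stand x,y mm 1.228725383838092 6.151355853401358 z 130.61272049506871 F x,y,z [ 0.1 -0.6 -0.4] open 0.997
yaw err deg 0.3782732329238687 tilt in tool (wx,wy deg) [-0.30357     0.29291241]
```

View pics/w3.png

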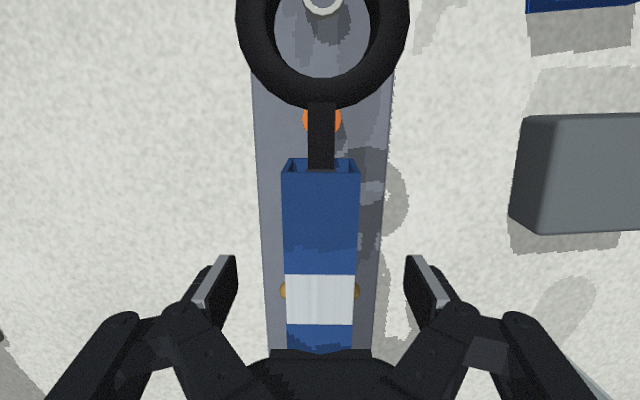

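Pads straddle the tube evenly (tube centre at column 320, pads at 238 and 405) and the buttons are at row 291. I shift 4 mm inward and close in stages.

{"method": "apply_moves", "body": {"rows": [{"xyz":[-0.5,4,0],"angular":[0,0,0.4],"gripper":1},{"xyz":[0,0,0],"angular":[0,0,0],"gripper":0.3},{"xyz":[0,0,0],"angular":[0,0,0],"gripper":0},{"xyz":[0,0,0],"angular":[0,0,0],"gripper":0}]}}

```text
t: 4.12
tcp_pos: [0.533, 0.0254, 0.1345]
orientation: [[0.984, -0.176, 0.001], [-0.176, -0.984, 0.007], [-0.0, -0.007, -1.0]]
force: [-0.0, -0.7, -0.2]
opening: 0.607
```

```bash
python3 st.py
```

```text
t 4.12 stand x,y mm 2.377836524912207 3.106106769750554 z 134.49804736429607 F x,y,z [ 0.1 -0.7 -0.2] open 0.607
yaw err deg 0.015020924049759188 tilt in tool (wx,wy deg) [-0.41807616  0.00769142]
```

{"method": "apply_moves", "body": {"rows": [{"xyz":[-1,0,4],"angular":[-0.4,0,0],"gripper":0},{"xyz":[0,0,1],"angular":[0,0,0],"gripper":-0.1},{"xyz":[0,0,0],"angular":[0,0,0],"gripper":-0.15},{"xyz":[0,0,0],"angular":[0,0,0],"gripper":-0.2},{"xyz":[0,0,0],"angular":[0,0,0],"gripper":-0.2}]}}

```text
t: 4.53
tcp_pos: [0.5323, 0.0258, 0.1304]
orientation: [[0.984, -0.175, 0.001], [-0.175, -0.984, 0.0], [0.001, -0.0, -1.0]]
force: [-0.9, -1.0, 0.8]
opening: 0.4
```

```bash
python3 st.py
```

```text
t 4.53 stand x,y mm 1.619047599639894 3.344760392986728 z 130.40281284232864 F x,y,z [-0.7 -1.1  0.8] open 0.4
yaw err deg 0.02238086099327319 tilt in tool (wx,wy deg) [-0.02058167 -0.07914205]
```

{"method": "apply_moves", "body": {"rows": [{"xyz":[0,0,0],"angular":[0,0,0],"gripper":-0.25},{"xyz":[0,0,0],"angular":[0,0,0],"gripper":-0.3},{"xyz":[0,0,0],"angular":[0,0,0],"gripper":-0.33},{"xyz":[0,0,0],"angular":[0,0,0],"gripper":-0.36},{"xyz":[0,0,0],"angular":[0,0,0],"gripper":-0.4}]}}

```text
t: 4.95
tcp_pos: [0.5317, 0.0259, 0.1306]
orientation: [[0.984, -0.176, 0.0], [-0.176, -0.984, 0.001], [0.0, -0.001, -1.0]]
force: [-0.6, -0.5, 2.7]
opening: 0.348
```

```bash
python3 st.py
```

```text
t 4.95 stand x,y mm 1.0027769988186441 3.338006712668095 z 130.63601826524163 F x,y,z [-0.5 -0.6  2.7] open 0.348
yaw err deg -0.00038295860765380496 tilt in tool (wx,wy deg) [-0.04297722 -0.00897201]
```

Opening is 29.6 mm, so the pads are on the tube with the buttons flush. I firm up the grip and start pushing inward in tiny steps.

{"method": "apply_moves", "body": {"rows": [{"xyz":[0,0,0],"angular":[0,0,0],"gripper":-0.7},{"xyz":[0,0,0],"angular":[0,0,0],"gripper":-1},{"xyz":[0,1,0],"angular":[0,0,0],"gripper":-1}]}}

```text
t: 5.2
tcp_pos: [0.5316, 0.0258, 0.1306]
orientation: [[0.984, -0.176, 0.0], [-0.176, -0.984, 0.002], [0.0, -0.002, -1.0]]
force: [-0.6, 3.6, 3.2]
opening: 0.343
```

```bash
python3 st.py
```

```text
t 5.2 stand x,y mm 0.9929851091339598 3.2271849943772435 z 130.63471252716784 F x,y,z [-1.2  3.4  3.2] open 0.343
yaw err deg 0.016765783520439115 tilt in tool (wx,wy deg) [-0.10719455 -0.00678868]
```

{"method": "apply_moves", "body": {"rows": [{"xyz":[0,1.5,0],"angular":[0,0,0],"gripper":-1},{"xyz":[0,1.5,0],"angular":[0,0,0],"gripper":-1}]}}

```text
t: 5.37
tcp_pos: [0.5316, 0.0256, 0.1306]
orientation: [[0.985, -0.174, 0.001], [-0.174, -0.985, 0.005], [0.0, -0.005, -1.0]]
force: [0.6, 4.4, 2.0]
opening: 0.344
```

```bash
python3 st.py
```

```text
t 5.37 stand x,y mm 0.9977601717694937 2.9906745843369356 z 130.62296847421885 F x,y,z [-0.2  4.4  2. ] open 0.344
yaw err deg 0.09567984639292249 tilt in tool (wx,wy deg) [-0.29811996 -0.00999874]
```

{"method": "apply_moves", "body": {"rows": [{"xyz":[0,2,0],"angular":[-0.3,0,0],"gripper":-1},{"xyz":[0,2.5,0],"angular":[0,0,0],"gripper":-1}]}}

```text
t: 5.53
tcp_pos: [0.5312, 0.0235, 0.1306]
orientation: [[0.985, -0.174, 0.001], [-0.174, -0.985, 0.003], [0.0, -0.003, -1.0]]
force: [0.1, 5.5, 1.4]
opening: 0.34
```

```bash
python3 st.py
```

```text
t 5.53 stand x,y mm 0.9944108430832123 0.8426752731903805 z 130.6235395735952 F x,y,z [-0.8  5.4  1.4] open 0.34
yaw err deg 0.13826305236691283 tilt in tool (wx,wy deg) [-0.15808333 -0.01047266]
```

{"method": "apply_moves", "body": {"rows": [{"xyz":[0,2.5,0],"angular":[0,0,0],"gripper":-1},{"xyz":[0,2.5,0],"angular":[0,0,0],"gripper":-1}]}}

```text
t: 5.7
tcp_pos: [0.5308, 0.021, 0.1306]
orientation: [[0.985, -0.173, 0.001], [-0.173, -0.985, 0.006], [0.0, -0.006, -1.0]]
force: [1.0, 10.5, 1.3]
opening: 0.341
```

{"method": "apply_moves", "body": {"rows": [{"xyz":[0,2.5,0],"angular":[0,0,0],"gripper":-1}]}}

```text
t: 5.78
tcp_pos: [0.5308, 0.0208, 0.1306]
orientation: [[0.985, -0.172, 0.002], [-0.172, -0.985, 0.009], [0.0, -0.009, -1.0]]
force: [1.3, 11.0, 1.9]
opening: 0.345
```

```bash
python3 st.py
```

```text
t 5.78 stand x,y mm 1.0140864767111228 -1.8507318708280365 z 130.64163242316502 F x,y,z [-0.6 11.   1.9] open 0.345
yaw err deg 0.19688105306778603 tilt in tool (wx,wy deg) [-0.50417086 -0.01699658]
```

{"method": "apply_moves", "body": {"rows": [{"xyz":[0,3,0],"angular":[0,0,0],"gripper":-1}]}}

```text
t: 5.87
tcp_pos: [0.5307, 0.0206, 0.1306]
orientation: [[0.985, -0.172, 0.002], [-0.172, -0.985, 0.012], [0.0, -0.012, -1.0]]
force: [0.9, 10.9, 1.9]
opening: 0.34
```

```bash
python3 st.py
```

```text
t 5.87 stand x,y mm 0.9895769694410518 -2.059313501283833 z 130.60519024943724 F x,y,z [-1.  10.9  1.9] open 0.34
yaw err deg 0.2500437434476481 tilt in tool (wx,wy deg) [-0.69633486 -0.0124913 ]
```

{"method": "apply_moves", "body": {"rows": [{"xyz":[0,3,0],"angular":[-0.4,0,0],"gripper":-1}]}}

```text
t: 5.95
tcp_pos: [0.5306, 0.0199, 0.1306]
orientation: [[0.985, -0.171, 0.002], [-0.171, -0.985, 0.008], [0.0, -0.008, -1.0]]
force: [1.0, 7.1, 1.8]
opening: 0.341
```

```bash
python3 st.py
```

```text
t 5.95 stand x,y mm 1.0013010062983498 -2.7743073468274617 z 130.5868354057915 F x,y,z [-0.3  7.2  1.8] open 0.341
yaw err deg 0.27247207186030487 tilt in tool (wx,wy deg) [-0.47231056 -0.01586731]
```

{"method": "apply_moves", "body": {"rows": [{"xyz":[0,3,0],"angular":[-0.3,0,0.2],"gripper":-1},{"xyz":[0,3,0],"angular":[0,0,0],"gripper":-1}]}}

```text
t: 6.12
tcp_pos: [0.5304, 0.019, 0.1306]
orientation: [[0.985, -0.172, 0.002], [-0.172, -0.985, 0.008], [0.0, -0.009, -1.0]]
force: [0.7, 8.1, 1.1]
opening: 0.345
```

```bash
python3 st.py
```

```text
t 6.12 stand x,y mm 1.0105080716883703 -3.701595076032762 z 130.61527450898564 F x,y,z [-0.8  8.1  1.1] open 0.345
yaw err deg 0.2201104930700506 tilt in tool (wx,wy deg) [-0.49392921 -0.02117415]
```

{"method": "apply_moves", "body": {"rows": [{"xyz":[0,3,0],"angular":[-0.4,0,0.2],"gripper":-1},{"xyz":[0,3,0],"angular":[-0.2,0,0],"gripper":-1}]}}

```text
t: 6.28
tcp_pos: [0.5299, 0.0158, 0.1306]
orientation: [[0.985, -0.174, 0.001], [-0.174, -0.985, 0.001], [0.0, -0.001, -1.0]]
force: [0.6, 5.8, 1.1]
opening: 0.343
```

```bash
python3 st.py
```

```text
t 6.28 stand x,y mm 1.0113663773875414 -6.967640707868131 z 130.63392477833196 F x,y,z [-0.4  5.8  1.1] open 0.343
yaw err deg 0.13338352059560066 tilt in tool (wx,wy deg) [-0.07236271 -0.02615357]
```

{"method": "apply_moves", "body": {"rows": [{"xyz":[0,3,0],"angular":[0,0,0],"gripper":-1},{"xyz":[0,3,0],"angular":[0,0,0],"gripper":-1},{"xyz":[0,3,0],"angular":[0,0,0],"gripper":-1},{"xyz":[0,3,0],"angular":[0,0,0],"gripper":-1},{"xyz":[0,3,0],"angular":[0,0,0],"gripper":-1}]}}

```text
t: 6.7
tcp_pos: [0.5282, 0.0066, 0.1306]
orientation: [[0.985, -0.172, 0.002], [-0.172, -0.985, 0.008], [0.001, -0.009, -1.0]]
force: [0.4, 6.2, 2.7]
opening: 0.341
```

```bash
python3 st.py
```

```text
t 6.7 stand x,y mm 0.9842834610597098 -16.274117999697204 z 130.61101690027587 F x,y,z [-0.7  6.2  2.7] open 0.341
yaw err deg 0.2232929770041654 tilt in tool (wx,wy deg) [-0.49412582 -0.02949268]
```

{"method": "apply_moves", "body": {"rows": [{"xyz":[0,3,0],"angular":[-0.3,0,0.2],"gripper":-1},{"xyz":[0,3,0],"angular":[-0.1,0,0],"gripper":-1},{"xyz":[0,3,0],"angular":[-0.1,0,0],"gripper":-1},{"xyz":[0,3,0],"angular":[-0.1,0,0],"gripper":-1}]}}

```text
t: 7.03
tcp_pos: [0.5267, -0.0017, 0.1306]
orientation: [[0.985, -0.173, 0.001], [-0.173, -0.985, 0.003], [0.0, -0.003, -1.0]]
force: [0.6, 4.0, 1.7]
opening: 0.343
```

```bash
python3 st.py
```

```text
t 7.03 stand x,y mm 0.9590187383671502 -24.689940133994455 z 130.60580427069664 F x,y,z [-0.1  4.   1.7] open 0.343
yaw err deg 0.15919387300664134 tilt in tool (wx,wy deg) [-0.17149082 -0.02182016]
```

Extension is about -28 mm. I go slower now and watch for the snap (motion stops, force rises).

{"method": "apply_moves", "body": {"rows": [{"xyz":[0,2.5,0],"angular":[-0.1,0,0.1],"gripper":-1},{"xyz":[0,2.5,0],"angular":[-0.1,0,0],"gripper":-1},{"xyz":[0,2.5,0],"angular":[-0.1,0,0],"gripper":-1}]}}

```text
t: 7.28
tcp_pos: [0.5259, -0.0063, 0.1306]
orientation: [[0.985, -0.173, 0.001], [-0.173, -0.985, 0.002], [0.0, -0.002, -1.0]]
force: [0.4, 5.2, 2.5]
opening: 0.341
```

{"method": "apply_moves", "body": {"rows": [{"xyz":[0,2.5,0],"angular":[-0.1,0,0],"gripper":-1}]}}

```text
t: 7.37
tcp_pos: [0.5256, -0.0077, 0.1306]
orientation: [[0.985, -0.173, 0.001], [-0.173, -0.985, 0.001], [0.0, -0.001, -1.0]]
force: [-0.5, 5.3, 1.6]
opening: 0.341
```

{"method": "apply_moves", "body": {"rows": [{"xyz":[0,2.5,0],"angular":[-0.1,0,0],"gripper":-1}]}}

```text
t: 7.45
tcp_pos: [0.5254, -0.0092, 0.1306]
orientation: [[0.985, -0.173, 0.001], [-0.173, -0.985, 0.001], [0.0, -0.001, -1.0]]
force: [-0.8, 5.4, 2.0]
opening: 0.339
```

{"method": "apply_moves", "body": {"rows": [{"xyz":[0,2.5,0],"angular":[-0.1,0,0],"gripper":-1}]}}

```text
t: 7.53
tcp_pos: [0.5251, -0.0106, 0.1306]
orientation: [[0.985, -0.173, 0.001], [-0.173, -0.985, 0.001], [0.0, -0.001, -1.0]]
force: [0.4, 4.8, 2.2]
opening: 0.343
```

```bash
python3 st.py
```

```text
t 7.53 stand x,y mm 0.9673018985397698 -33.804710118921555 z 130.62941622711156 F x,y,z [-0.5  4.8  2.2] open 0.343
yaw err deg 0.16223408133497585 tilt in tool (wx,wy deg) [-0.04921757 -0.02082236]
```

{"method": "apply_moves", "body": {"rows": [{"xyz":[0,2.5,0],"angular":[-0.1,0,0.1],"gripper":-1},{"xyz":[0,2.5,0],"angular":[-0.1,0,0],"gripper":-1}]}}

```text
t: 7.7
tcp_pos: [0.5245, -0.0139, 0.1306]
orientation: [[0.985, -0.174, 0.0], [-0.174, -0.985, -0.0], [0.0, 0.0, -1.0]]
force: [-0.0, 4.6, 2.5]
opening: 0.345
```

{"method": "apply_moves", "body": {"rows": [{"xyz":[0,2.5,0],"angular":[-0.1,0,0],"gripper":-1}]}}

```text
t: 7.78
tcp_pos: [0.524, -0.0165, 0.1306]
orientation: [[0.985, -0.174, -0.0], [-0.174, -0.985, -0.002], [0.0, 0.002, -1.0]]
force: [-0.6, -0.1, 1.5]
opening: 0.34
```

{"method": "apply_moves", "body": {"rows": [{"xyz":[0,2.5,0],"angular":[-0.1,0,0],"gripper":-1}]}}

```text
t: 7.87
tcp_pos: [0.5234, -0.0199, 0.1306]
orientation: [[0.985, -0.174, -0.001], [-0.174, -0.985, -0.005], [0.0, 0.005, -1.0]]
force: [-0.5, 2.6, 1.4]
opening: 0.342
```

{"method": "apply_moves", "body": {"rows": [{"xyz":[0,2.5,0],"angular":[-0.1,0,0],"gripper":-1}]}}

```text
t: 7.95
tcp_pos: [0.5229, -0.0226, 0.1307]
orientation: [[0.985, -0.175, -0.001], [-0.175, -0.985, -0.006], [0.0, 0.006, -1.0]]
force: [1.5, 11.8, 1.2]
opening: 0.342
```

Force dropped to about 0, then rose to 11.8 N, which looks like a snap. I relax and check.

{"method": "apply_moves", "body": {"rows": [{"xyz":[0,0,0],"angular":[0,0,0],"gripper":-1}]}}

```text
t: 8.03
tcp_pos: [0.5229, -0.0225, 0.1306]
orientation: [[0.985, -0.175, -0.001], [-0.175, -0.985, -0.006], [0.0, 0.006, -1.0]]
force: [-0.7, 3.4, 1.7]
opening: 0.34
```

{"method": "apply_moves", "body": {"rows": [{"xyz":[0,-0.7,0],"angular":[0.2,0,0],"gripper":-1}]}}

```text
t: 8.12
tcp_pos: [0.5229, -0.0223, 0.1306]
orientation: [[0.985, -0.175, -0.0], [-0.175, -0.985, -0.003], [0.0, 0.003, -1.0]]
force: [-1.0, 1.6, 2.5]
opening: 0.342
```

```bash
python3 st.py; python3 - <<'E'
from h import *
a=snap('wrist','w4.png'); b=ctrl.grab_frame('scene')
cv2.imwrite('pics/c4.png',np.vstack([a[:,:,::-1][140:400,120:520],cv2.resize(b[:,:,::-1][115:235,230:390],(400,300),interpolation=cv2.INTER_CUBIC)]))
E
python3 st.py|head -1
```

```text
t 8.12 stand x,y mm 0.890315006787561 -45.65032444532855 z 130.63918753346047 F x,y,z [-1.2  1.4  2.5] open 0.342
yaw err deg 0.04118637235236733 tilt in tool (wx,wy deg) [ 0.16494133 -0.01090972]
t 8.22 stand x,y mm 0.9080262601651604 -45.6321280517262 z 130.61719759445015 F x,y,z [-1.4  2.5  2. ] open 0.342
```

View pics/c4.png

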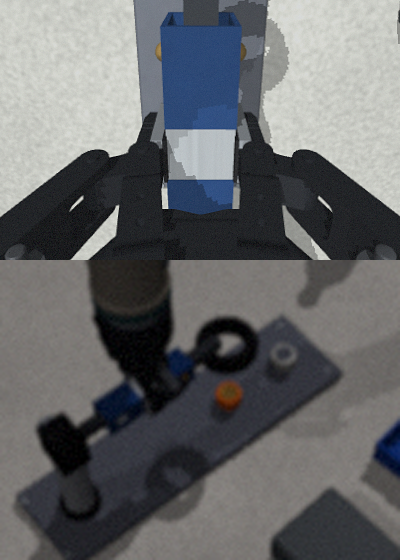

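Both brass buttons stick out through the collar's hole (crop pixels (158,50) and (243,50)). I back off into the play, then do the pull test.

{"method": "apply_moves", "body": {"rows": [{"xyz":[0,-1.2,0],"angular":[0,0,0],"gripper":-1},{"xyz":[0,0,0],"angular":[0,0,0],"gripper":-1}]}}

```text
t: 8.38
tcp_pos: [0.523, -0.0222, 0.1306]
orientation: [[0.984, -0.176, -0.0], [-0.176, -0.984, -0.004], [0.0, 0.004, -1.0]]
force: [-0.2, 3.6, 2.9]
opening: 0.346
```

```bash
python3 st.py
```

```text
t 8.38 stand x,y mm 0.892405873541325 -45.554254393206 z 130.643486885296 F x,y,z [-0.8  3.5  2.9] open 0.346
yaw err deg 0.010668505838928866 tilt in tool (wx,wy deg) [ 0.2325463  -0.01360477]
```

{"method": "apply_moves", "body": {"rows": [{"xyz":[0,2,0],"angular":[0,0,0],"gripper":-1},{"xyz":[0,2.3,0],"angular":[0,0,0],"gripper":-1},{"xyz":[0,2.3,0],"angular":[0,0,0],"gripper":-1}]}}

```text
t: 8.63
tcp_pos: [0.5229, -0.0224, 0.1306]
orientation: [[0.985, -0.173, 0.0], [-0.173, -0.985, 0.004], [-0.0, -0.004, -1.0]]
force: [0.3, 9.4, 2.1]
opening: 0.341
```

```bash
python3 st.py
```

```text
t 8.63 stand x,y mm 0.9032360582836044 -45.73073894915756 z 130.6240834663167 F x,y,z [-1.4  9.3  2.1] open 0.341
yaw err deg 0.18413738057219575 tilt in tool (wx,wy deg) [-0.20369055  0.00730542]
```

The lock held at 9 N. The contact force may not have been clearly low before that, so I hold, back off into the play, release, regrip and repeat the test.

{"method": "apply_moves", "body": {"rows": [{"xyz":[0,2.3,0],"angular":[0,0,0],"gripper":-1},{"xyz":[0,2.3,0],"angular":[-0.2,0,0],"gripper":-1},{"xyz":[0,2.3,0],"angular":[-0.1,0,0],"gripper":-1},{"xyz":[0,2.3,0],"angular":[-0.1,0,0],"gripper":-1}]}}

```text
t: 8.97
tcp_pos: [0.523, -0.0223, 0.1306]
orientation: [[0.985, -0.171, 0.001], [-0.171, -0.985, 0.007], [-0.0, -0.008, -1.0]]
force: [-0.4, 9.2, 2.3]
opening: 0.34
```

{"method": "apply_moves", "body": {"rows": [{"xyz":[0,0,0],"angular":[0,0,0],"gripper":-1},{"xyz":[0,-1.5,0],"angular":[0,0,0],"gripper":-1},{"xyz":[0,-1.8,0],"angular":[0,0,0],"gripper":-1}]}}

```text
t: 9.22
tcp_pos: [0.5231, -0.0218, 0.1306]
orientation: [[0.985, -0.174, 0.001], [-0.174, -0.985, 0.004], [0.0, -0.004, -1.0]]
force: [-1.7, -2.0, 1.2]
opening: 0.342
```

```bash
python3 st.py
```

```text
t 9.22 stand x,y mm 0.9150654722430698 -45.11412364728142 z 130.6316170800974 F x,y,z [-1.3 -2.3  1.2] open 0.342
yaw err deg 0.11863490029336177 tilt in tool (wx,wy deg) [-0.22072795 -0.00395091]
```

{"method": "apply_moves", "body": {"rows": [{"xyz":[0,0,0],"angular":[0,0,0],"gripper":-0.25},{"xyz":[0,0,0],"angular":[0,0,0],"gripper":-0.2},{"xyz":[0,0,0],"angular":[0,0,0],"gripper":-0.2},{"xyz":[0,0,0],"angular":[0,0,0],"gripper":-0.2}]}}

```text
t: 9.55
tcp_pos: [0.5231, -0.0234, 0.1301]
orientation: [[0.985, -0.173, 0.001], [-0.173, -0.985, 0.001], [0.0, -0.001, -1.0]]
force: [0.4, -0.3, 0.0]
opening: 0.399
```

```bash
python3 st.py
```

```text
t 9.55 stand x,y mm 1.261168173883955 -46.7200359436448 z 130.08229520865714 F x,y,z [ 0.5 -0.2  0. ] open 0.399
yaw err deg 0.1704975160611042 tilt in tool (wx,wy deg) [-0.06696096 -0.0240891 ]
```

Released: free, zero force. I regrip and pull-test once more.

{"method": "apply_moves", "body": {"rows": [{"xyz":[0,0,0],"angular":[0,0,0],"gripper":-0.3},{"xyz":[0,0,0],"angular":[0,0,0],"gripper":-0.36},{"xyz":[0,0,0],"angular":[0,0,0],"gripper":-0.7},{"xyz":[0,0,0],"angular":[0,0,0],"gripper":-1}]}}

```text
t: 9.88
tcp_pos: [0.5228, -0.0233, 0.1302]
orientation: [[0.985, -0.174, 0.0], [-0.174, -0.985, 0.002], [-0.0, -0.002, -1.0]]
force: [-0.2, -1.0, 0.2]
opening: 0.341
```

{"method": "apply_moves", "body": {"rows": [{"xyz":[0,1.5,0],"angular":[0,0,0],"gripper":-1},{"xyz":[0,2,0],"angular":[0,0,0],"gripper":-1},{"xyz":[0,2.4,0],"angular":[0,0,0],"gripper":-1}]}}

```text
t: 10.13
tcp_pos: [0.5227, -0.0237, 0.1302]
orientation: [[0.985, -0.171, 0.001], [-0.171, -0.985, 0.008], [-0.001, -0.008, -1.0]]
force: [1.2, 7.6, 2.6]
opening: 0.341
```

{"method": "apply_moves", "body": {"rows": [{"xyz":[0,2.4,0],"angular":[0,0,0],"gripper":-1},{"xyz":[0,2.4,0],"angular":[-0.1,0,0],"gripper":-1},{"xyz":[0,2.4,0],"angular":[-0.1,0,0],"gripper":-1},{"xyz":[0,2.4,0],"angular":[-0.1,0,0],"gripper":-1},{"xyz":[0,2.4,0],"angular":[-0.1,0,0],"gripper":-1}]}}

```text
t: 10.55
tcp_pos: [0.5227, -0.0236, 0.1302]
orientation: [[0.986, -0.169, 0.002], [-0.169, -0.986, 0.017], [-0.001, -0.017, -1.0]]
force: [0.8, 6.4, 1.5]
opening: 0.345
```

```bash
python3 st.py
```

```text
t 10.55 stand x,y mm 0.8394970201487332 -46.947986525302454 z 130.18351602481687 F x,y,z [-0.3  6.4  1.5] open 0.345
yaw err deg 0.41527050694789125 tilt in tool (wx,wy deg) [-0.95463512  0.06380764]
```

{"method": "apply_moves", "body": {"rows": [{"xyz":[0,2.5,0],"angular":[-0.6,0,0.3],"gripper":-1},{"xyz":[0,2.7,0],"angular":[-0.4,0,0.1],"gripper":-1}]}}

```text
t: 10.72
tcp_pos: [0.5226, -0.0239, 0.1302]
orientation: [[0.985, -0.173, -0.0], [-0.173, -0.985, 0.005], [-0.001, -0.005, -1.0]]
force: [-0.2, 5.6, 0.2]
opening: 0.343
```

{"method": "apply_moves", "body": {"rows": [{"xyz":[0,2.7,0],"angular":[-0.4,0,0.1],"gripper":-1},{"xyz":[0,2.7,0],"angular":[-0.3,0,0.1],"gripper":-1},{"xyz":[0,2.7,0],"angular":[-0.3,0,0.1],"gripper":-1}]}}

```text
t: 10.97
tcp_pos: [0.5226, -0.0241, 0.1302]
orientation: [[0.985, -0.173, -0.002], [-0.173, -0.985, -0.003], [-0.002, 0.003, -1.0]]
force: [-0.3, 6.7, 0.4]
opening: 0.344
```

```bash
python3 st.py
```

```text
t 10.97 stand x,y mm 0.8728113849903593 -47.45318114863414 z 130.19615025394228 F x,y,z [-1.4  6.5  0.4] open 0.344
yaw err deg 0.14665787337485447 tilt in tool (wx,wy deg) [0.17992739 0.08642278]
```

{"method": "apply_moves", "body": {"rows": [{"xyz":[0,3.2,0],"angular":[0,0,0],"gripper":-1}]}}

```text
t: 11.05
tcp_pos: [0.5226, -0.024, 0.1302]
orientation: [[0.985, -0.172, -0.002], [-0.172, -0.985, 0.001], [-0.002, -0.001, -1.0]]
force: [-0.1, 8.7, 0.4]
opening: 0.343
```

{"method": "apply_moves", "body": {"rows": [{"xyz":[0,3.2,0],"angular":[0,0,0],"gripper":-1}]}}

```text
t: 11.13
tcp_pos: [0.5226, -0.0239, 0.1302]
orientation: [[0.985, -0.171, -0.001], [-0.171, -0.985, 0.005], [-0.002, -0.005, -1.0]]
force: [0.9, 7.8, 0.4]
opening: 0.342
```

{"method": "apply_moves", "body": {"rows": [{"xyz":[0,3.2,0],"angular":[0,0,0],"gripper":-1},{"xyz":[0,3.2,0],"angular":[0,0,0],"gripper":-1}]}}

```text
t: 11.3
tcp_pos: [0.5227, -0.0237, 0.1302]
orientation: [[0.986, -0.169, 0.0], [-0.169, -0.986, 0.013], [-0.002, -0.013, -1.0]]
force: [0.0, 8.9, 0.8]
opening: 0.343
```

{"method": "apply_moves", "body": {"rows": [{"xyz":[0,3.2,0],"angular":[0,0,0],"gripper":-1},{"xyz":[0,3.2,0],"angular":[0,0,0],"gripper":-1}]}}

```text
t: 11.47
tcp_pos: [0.5227, -0.0236, 0.1302]
orientation: [[0.986, -0.167, 0.001], [-0.167, -0.986, 0.021], [-0.002, -0.021, -1.0]]
force: [0.3, 9.0, 1.5]
opening: 0.341
```

{"method": "apply_moves", "body": {"rows": [{"xyz":[0,3.6,0],"angular":[0,0,0],"gripper":-1},{"xyz":[0,3.6,0],"angular":[0,0,0],"gripper":-1},{"xyz":[0,3.6,0],"angular":[0,0,0],"gripper":-1}]}}

```text
t: 11.72
tcp_pos: [0.5227, -0.0234, 0.1302]
orientation: [[0.986, -0.165, 0.003], [-0.165, -0.986, 0.035], [-0.003, -0.035, -0.999]]
force: [1.1, 9.7, 2.0]
opening: 0.342
```

{"method": "apply_moves", "body": {"rows": [{"xyz":[0,3.6,0],"angular":[0,0,0],"gripper":-1},{"xyz":[0,0,0],"angular":[0,0,0],"gripper":-1},{"xyz":[0,-1,0],"angular":[0,0,0],"gripper":-1},{"xyz":[0,0,0],"angular":[0,0,0],"gripper":-0.25},{"xyz":[0,0,0],"angular":[0,0,0],"gripper":0}]}}

```text
t: 12.13
tcp_pos: [0.5228, -0.0236, 0.13]
orientation: [[0.986, -0.165, 0.004], [-0.165, -0.986, 0.038], [-0.002, -0.038, -0.999]]
force: [0.5, 0.6, -0.5]
opening: 0.493
```

{"method": "apply_moves", "body": {"rows": [{"xyz":[0,0,0],"angular":[-1,0,0.5],"gripper":0.4},{"xyz":[0,0,0],"angular":[0,0,0],"gripper":1},{"xyz":[0,0,0],"angular":[0,0,0],"gripper":1},{"xyz":[0,0,0],"angular":[0,0,0],"gripper":1},{"xyz":[0,0,0],"angular":[0,0,0],"gripper":1}]}}

```text
t: 12.55
tcp_pos: [0.5231, -0.0247, 0.13]
orientation: [[0.985, -0.172, 0.001], [-0.172, -0.985, 0.02], [-0.002, -0.02, -1.0]]
force: [0.0, 0.1, -0.3]
opening: 1.002
```

{"method": "apply_moves", "body": {"rows": [{"xyz":[0,0,-15],"angular":[0,0,0],"gripper":1},{"xyz":[0,0,-25],"angular":[0,0,0],"gripper":1},{"xyz":[0,0,-25],"angular":[0,0,0],"gripper":1},{"xyz":[0,0,-25],"angular":[0,0,0],"gripper":1},{"xyz":[0,0,-25],"angular":[0,0,0],"gripper":1}]}}

```text
t: 12.97
tcp_pos: [0.5184, -0.0274, 0.2436]
orientation: [[0.985, -0.172, -0.013], [-0.172, -0.985, 0.02], [-0.016, -0.018, -1.0]]
force: [0.8, 1.1, -0.1]
opening: 0.999
```

```bash
python3 st.py; python3 - <<'E'
from h import *
o=ctrl.get_obs(); a=snap('wrist','w5.png')
hsv=cv2.cvtColor(a,cv2.COLOR_RGB2HSV); m=cv2.inRange(hsv,(5,110,60),(25,255,255))
n,l,s,c=cv2.connectedComponentsWithStats(m)
for i in range(1,n):
    if s[i,4]>6: print(s[i],c[i],onz('wrist',*c[i],.03,o),onz('wrist',*c[i],.15,o))
E
```

```text
t 12.97 stand x,y mm -2.640334676334717 -51.51474351757285 z 243.63047630663053 F x,y,z [ 0.6  1.2 -0.1] open 0.999
yaw err deg 0.22949465290300175 tilt in tool (wx,wy deg) [-1.01332031  0.91562054]
[313  47  29  26 376] [326.45212766  56.90957447] [0.54319437 0.10150379 0.03      ] [0.54002233 0.08536499 0.15      ]
[303 138   4  10  25] [304.24 142.48] [0.50113029 0.01229473 0.03      ] [0.51208236 0.0261102  0.15      ]
[348 139   3  10  21] [349.0952381  143.71428571] [0.55421878 0.00174074 0.03      ] [0.54734501 0.01909999 0.15      ]
```

View pics/w5.png

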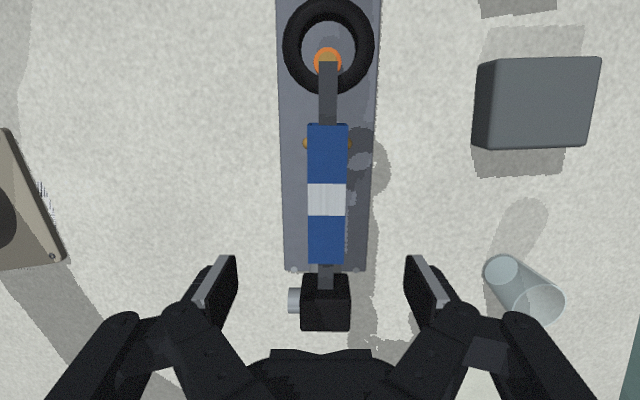

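The final view shows both brass buttons out through the outer collar, at (304,142) and (349,144). The ring at (328,46) is over the orange puck at (327,58), and the gripper is clear. I hand in.

```bash
python3 - <<'E'
from h import *
ctrl.sign_off()
E
```

```text
the job is handed in; nothing more can be done
```

The boom tube is locked in the next collar hole with the ring light over the orange puck, and I have handed the job in at about 13 s of the 67 s. No verdict is reported.

- **Slide:** The orange puck lay inward, so I pinched both buttons flush and slid the tube inward about 49 mm. The force along the boom dropped to about 0, then rose to 11.8 N, and both buttons showed out in the picture.
- **Lock check:** I pushed the tube inward against the buttons at about 9 N for roughly 0.5 s. The load before that push may not have been clearly low, so I released, regripped and pushed again at about 6 to 10 N. It held both times. I then let go and retreated upward.
- **Last view:** Both buttons were out on either side of the collar and the ring was above the orange puck. The gripper was open, above the boom, with about zero force.
- **Centring:** The light is roughly 9 mm from the puck's centre by a rough estimate (limit 15 mm). The lamp position comes from the measured slide, and the puck was partly hidden by the lamp's arm.
- **Forces:** I judged them from wrist readings, because the contact force between tube and stand is not reported. The largest push I read along the boom was about 12 N.

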